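# Pulse the pepper mill for the rind coat

## Robot

A 6-joint arm with a two-finger parallel gripper is mounted at the origin on the work surface. World frame = base frame: x ahead of the robot, y to its left, z up, the work surface at z = 0. Lengths are in m, angles in degrees, forces in N, time in s.
With the tool pointing down it reaches from about 0.25 to 0.725 m from the base axis. Payload 9.7 kg.
Tool frame: the origin (TCP) lies between the finger pads; the fingertips stand 11 mm ahead of it and the grasp point (between the pads) lies 8 mm behind it; y points along the fingers, x is the direction in which the jaws open and shut, and the axes are right-handed (so a half turn about y gives the same grasp; the last joint's range is limited). The gripper opens to 85 mm and grips with 20 to 120 N. Pads are 22 mm wide; open, the fingers measure 114 mm over their backs; the gripper's body (76 mm by 85 mm) begins 54 mm behind the grasp point. The pads swing forward as they close: fully open they stand 13 mm farther back than shut.
Start: joints at [-69.442, 4.979, 10.078, 95.1, 0, 90], TCP at [0.193, -0.515, 0.242] pointing down, gripper open.
Joint ranges: [-179.16, 179.16], [-48.56, 103.87], [-65.8, 70.77], [-126.05, 130.52], [-82.76, 87.17], [-180, 180]. Speed limits (degrees/s): [127.2, 127.2, 147.25, 180, 180, 180].

## Interface

Orientations are given as [roll, pitch, yaw] about the fixed x, y, z axes, in that order (R = Rz(yaw) Ry(pitch) Rx(roll)).
In Python, from workcell import bot, vision gives the robot as it stands. The module is installed in compiled form; this text tells all that it offers.
- The arm moves only by the shell command python3 -m crank 'ROWS' [OPENING] [FORCE]. ROWS is text: rows parted by semicolons, each of 6 numbers parted by spaces: the shift along the tool's x, y, z in m, then the turn, a rotation vector about the tool's x, y, z in rad. A call has 1 to 8 rows; each row is the pose to reach, as a shift and turn from the pose commanded when the call began, along the tool's axes at that moment; what a row does not reach only later rows make up. A row lasts 1/10 s, in which the tool goes at most 50 mm and 8.59 degrees, less where a joint would pass 70% of its speed; a pose out of reach is approached as far as the arm can. A call with a gripper value outside its range is refused whole. OPENING is the gripper's target within -1 to 1 (shut at 1, half-way at 0, fully open at -1), set as the call begins (- or left out, the last holds). The fingers move at their own pace and stop on an object; FORCE is the grip in N (left out, the last holds). Time passes only in rows, so rows that repeat a pose let the fingers close. It gives the time, the measured TCP pose, the force and the opening at its end, in the units of the state.
- bot.get_obs(): the state, without advancing time (a new reading comes with each control period).
- vision.camera(name): name is "side" or "top"; returns the picture (420x560x3 uint8, red, green, blue); there is no depth.
- vision.get_calibration(name): a dict with "fx", "fy", "cx", "cy" (pixels), "distortion" ([k1, k2, p1, p2, k3] as OpenCV has them; the pictures are not rectified), "rvec" (rotation vector, rad) and "tvec" (3), from world to camera coordinates, as OpenCV has them. Camera axes: x right, y down, z forward; pixel columns grow to the right and rows downward; lengths in m; the calibration is good to about 2 mm. A picture is of the moment at which its call begins. get_calibration takes no time and is no camera call.
- bot.job_done(): hands the job in, once; it reports no verdict.
The state is a dict: "time": time; "q": joint angles; "qd": joint speeds; "joint_efforts": joint torques, N m; "ee_pos": TCP position; "tcp_rot": TCP orientation; "wrist_force": force on the tool from outside, world axes, zero at the start; "torque": the same for the moment, N m; "opening": finger opening in m.
Only numpy, scipy, OpenCV 4.12 (cv2) and the standard library are available. Lean on these libraries where they do the work, as an engineer would, in place of code of your own. Each camera call takes 0.05 s, during which the arm holds its last target. There are 200 camera calls.

## Task

Take the rinsing basket off the mill base and hang it to drain by its bail handle on the hook of the draining stand. Then set the closed grinding cup straight down into the base so its lugs pass the gaps, and twist it clockwise (seen from above) half of its turn, to the pulse mark and never on into the lock click. The seat is sprung, so keep hold of the cup and finish while still holding it there with the mill in pulse; leave the cheese, brush and bottle alone.

Things in the scene. Friction and masses are not known exactly. Their poses are not given: they have to be found in the camera images.
- mill: Pepper mill motor base, fixed on the bench: grey round housing 132 mm across the bottom, with a black collar round the seat (95 mm across outside, 83 mm bore, top 100 mm above the bench). An inward flange of 72 mm bore, 92.5 to 98.5 mm above the bench, has three gaps 15 mm wide at this frame's 180, 60 and -60 degrees. Origin at the centre of its underside, z up.
- mill_seat (a point): centre of the seat floor the cup and the basket stand on: 80 mm above the bench, 20 mm below the collar's top, on the base's axis; its axes are the base's
- mill_gap (a point): the gap in the flange at 180 degrees (base's -x), 38 mm from the axis, 98.5 mm above the bench. Outside each gap a short raised mark on the collar (insert); clockwise from it one long mark at 0.60 rad (pulse, half of the turn) and a short double mark at about 1.2 rad (locked)
- ring (a joint): turn of the sprung seat (rad): 0 at rest, grows clockwise seen from above; the cup's lugs carry it after 0.08 rad of free play, so it reads the cup's turn less 0.08. The spring turns back with 0.09 N m at rest, 0.17 at half turn. The pulse mark is 0.52 (mill runs from 0.40 to 0.66). A stiff catch is met at about 0.80; past it the cup clicks locked at about 1.13
- cup: Closed, filled grinding cup, 0.27 to 0.53 kg, upright on the bench: steel cylinder 61 mm across, 116 mm tall in all, on a black ribbed foot 68 mm across, 34 mm high. Three lugs on the foot, 10 mm wide, reaching 40 mm from the axis, 4 to 10 mm above the underside, at 180, 60 and -60 degrees of its frame. Origin at the centre of the underside, z up.
- cup_lug (a point): tip of the cup's lug at 180 degrees (its -x), 40 mm from the axis, 7 mm above the underside; a raised rib stands on the foot over each lug. The cup drops in when the lugs face the gaps (cup yaw = base yaw, or a third of a turn either way), with 2 mm clearance round the foot, 1.5 mm at lug tips and 2.5 mm either side of a lug
- cup_top (a point): centre of the cup's top face, 116 mm above the origin; the sides are straight from 34 to 108 mm
- basket: Perforated steel rinsing basket, 0.13 to 0.25 kg, loose, standing upright on the mill's seat: round, 66 mm across below, 84 mm at the rim (60 mm up), with a fixed upright bail of 8 mm bar in its y-z plane: two legs with centre lines at y -27 and +27 mm (62 mm over both), straight from z 74 to 112 mm, and a level top, centre line z 120 mm. Origin under its centre, z up.
- bail_top (a point): middle of the underside of the bail's top bar, z 116 mm in the basket's frame; the opening below it is 46 mm wide in y and open down to the rim
- stand: Draining stand, fixed on the bench: steel foot plate 110 mm square, 10 mm thick; post 12 mm thick, 194 mm high; one hook of 8 mm bar leaves the post at 190 mm height along the stand's -x, runs level 75 mm and turns up at 85 mm, its tip 20 mm above the bar's centre line. Origin under the post, z up.
- hook_mid (a point): point on the centre line of the hook's level bar, 40 mm from the post, 190 mm above the bench; its x axis points along the bar to the post. The basket hangs with the top of its bail across the bar
- cheese: bystander: small cheese wheel lying flat, 124 mm across, 70 mm high; origin under its centre
- brush: bystander: wooden rind brush, 150 x 45 x 34 mm, bristles down; origin under its centre, long along x
- oil: bystander: amber oil bottle, 60 mm across, 170 mm high; origin under its centre
Things that resemble listed ones, but are neither listed nor needed, are in the scene too. Leave any yellow look-alike of the stand alone.

How it is judged:
By the outcome, as a careful person would: the job done as asked, in the order asked, and still so for the second after the job is handed in, while the arm keeps its last pose, push and grip.
It also fails if it takes over 58 s, if anything falls off the work surface, if the arm or the gripper's body presses on something with over 40 N, if the wrist force passes 120 N, or if a joint passes its speed limit or range.

## Working session

There is one attempt and no reset: what is moved stays moved. The work goes in short steps, Python scripts to look and compute and a shell command to move; the robot and the scene stay as the last step left them, time stands still between calls to the robot, and variables do not carry over. Pictures are saved under pics/ and viewed, about 8 in all and at most 12, crops included, and the job is handed in when it is done.

```bash
mkdir -p pics; python3 - <<'E'
from workcell import bot, vision
import cv2
o=bot.get_obs();print(o)
for n in("side","top"):
    cv2.imwrite(f"pics/{n}0.png",cv2.resize(vision.camera(n)[:,:,::-1],(800,600),interpolation=cv2.INTER_CUBIC))
    print(n,vision.get_calibration(n))
E
```

```text
{'time': 0.0, 'q': array([-6.94439516e+01,  5.01150004e+00,  1.00351345e+01,  9.50988922e+01,
        8.24038700e-04,  8.99975194e+01]), 'qd': array([ 0.05229872,  0.03484597, -0.05672254,  0.0208835 ,  0.11360936,
        0.06257558]), 'joint_efforts': array([-2.22711656e-04, -5.20391643e+01,  4.64802539e+01,  1.62009423e-02,
       -8.28877387e-05, -2.66419130e-05]), 'ee_pos': array([ 0.19304951, -0.51478738,  0.24158531]), 'tcp_rot': array([-8.99991727e+01,  7.52577062e-02, -6.94414710e+01]), 'wrist_force': array([-0.8238721 , -0.38042598,  0.78884751]), 'torque': array([-0.01313338,  0.03073992,  0.00169889]), 'opening': 0.08548701622580276}
side {'fx': 498.6025478679853, 'fy': 498.6025478679853, 'cx': 276.91371842451076, 'cy': 220.1419991555567, 'distortion': array([-0.13277863,  0.        ,  0.        ,  0.        ,  0.        ]), 'rvec': array([ 0.87934709, -2.62440704,  0.94799998]), 'tvec': array([0.5244664 , 0.29685254, 1.2475248 ])}
top {'fx': 398.7060114057529, 'fy': 398.7060114057529, 'cx': 279.8846004149069, 'cy': 209.04197815856642, 'distortion': array([-0.0834995,  0.       ,  0.       ,  0.       ,  0.       ]), 'rvec': array([ 2.20629299, -2.1775496 ,  0.06028093]), 'tvec': array([0.05909771, 0.56253795, 1.06078206])}
```

View pics/top0.png

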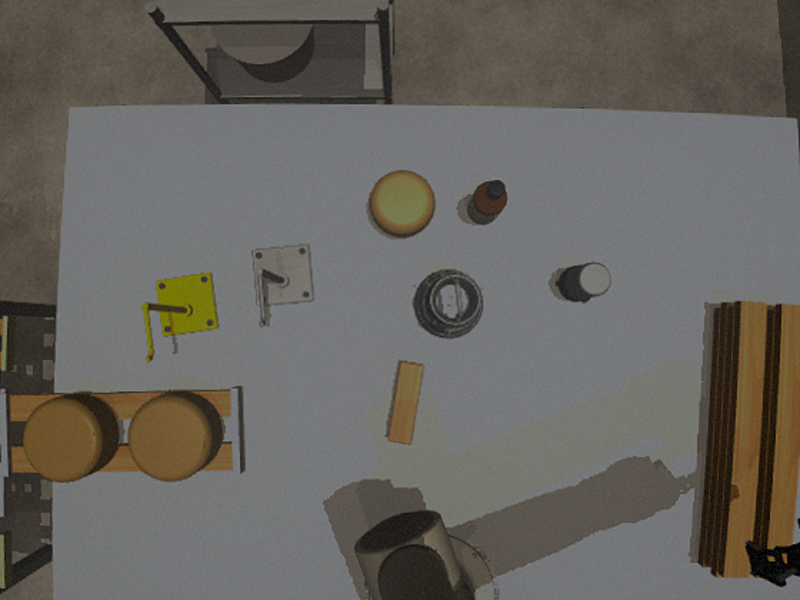

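View pics/side0.png

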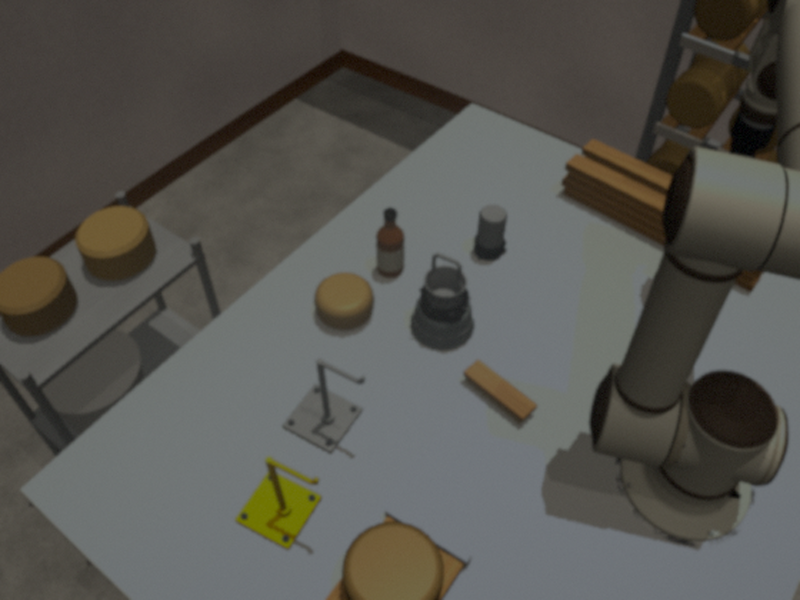

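Top view: mill and basket at (448,300), cup leaning out at (590,280), grey stand at (285,275) with its hook tip at (265,322). The yellow stand is a decoy. The side view shows the same things. Next I'll crop and enlarge the three that matter.

```bash
cat > h.py <<'E'
from workcell import bot, vision
import cv2, numpy as np
C={n:vision.get_calibration(n) for n in("side","top")}
def K(n): c=C[n]; return np.array([[c["fx"],0,c["cx"]],[0,c["fy"],c["cy"]],[0,0,1]])
def ray(n,p):
    u=cv2.undistortPoints(np.array([[p]],float),K(n),C[n]["distortion"])[0,0]
    R=cv2.Rodrigues(C[n]["rvec"])[0]; o=-R.T@C[n]["tvec"]
    return o,R.T@np.array([u[0],u[1],1])
def onz(n,p,z): o,d=ray(n,p); return o+d*(z-o[2])/d[2]
def tri(pt,ps):
    o,d=ray("top",pt); o2,e=ray("side",ps)
    s=np.linalg.lstsq(np.c_[d,-e],o2-o,rcond=None)[0]
    a,b=o+s[0]*d,o2+s[1]*e
    return (a+b)/2,np.linalg.norm(a-b)
def px(n,P): return cv2.projectPoints(np.array(P,float).reshape(-1,3),C[n]["rvec"],C[n]["tvec"],K(n),C[n]["distortion"])[0][:,0]
def crop(img,c,w,h,k):  # centre raw px; gamma and enlarge
    x,y=int(c[0]-w/2),int(c[1]-h/2); x=max(x,0);y=max(y,0)
    a=img[y:y+h,x:x+w]; a=cv2.resize(a,None,fx=k,fy=k,interpolation=cv2.INTER_CUBIC)
    a=np.clip(255*(a/255.)**0.6,0,255).astype(np.uint8)
    cv2.putText(a,f"{x},{y} x{k}",(3,12),0,.4,(255,0,0),1); return a
def save(f,a): cv2.imwrite("pics/"+f,a[:,:,::-1])
E
python3 - <<'E'
from h import *
t=vision.camera("top");s=vision.camera("side")
T=[crop(t,(314,211),52,58,5),crop(t,(408,197),52,58,5),crop(t,(196,200),56,58,5)]
S=[crop(s,(310,214),52,60,5),crop(s,(343,162),52,60,5),crop(s,(230,285),56,60,5)]
save("m1.png",np.vstack([np.hstack(T),np.hstack(S)]))
E
```

```text
(no output)
```

View pics/m1.png

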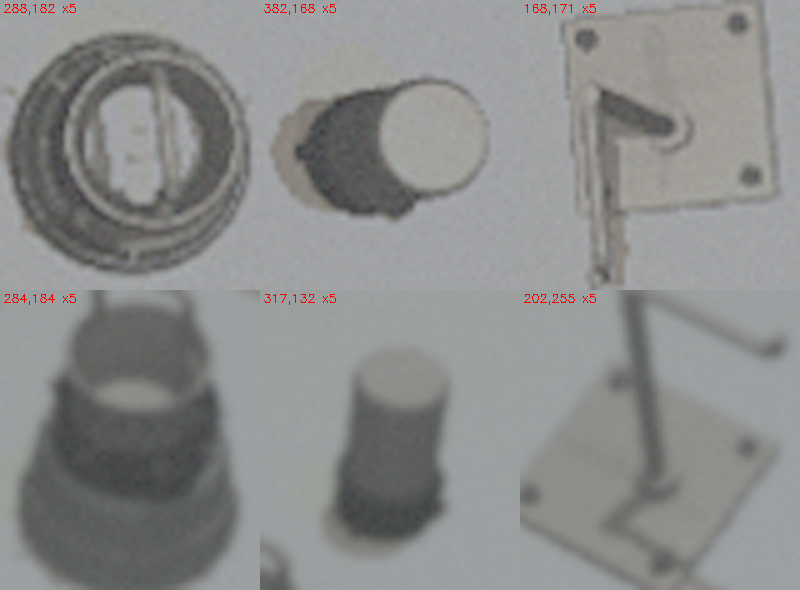

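```bash
python3 - <<'E'
from h import *
np.set_printoptions(precision=4,suppress=True)
def T(i,x,y): o=[(288,182),(382,168),(168,171)][i]; return (o[0]+(x-[0,260,520][i])/5-.4,o[1]+y/5-.4)
def S(i,x,y): o=[(284,184),(317,132),(202,255)][i]; return (o[0]+(x-[0,260,520][i])/5-.4,o[1]+(y-290)/5-.4)
t=vision.camera("top")
g=cv2.cvtColor(t,7)
for (x,y,w,h,n,z) in [(400,182,24,28,"cuptop",.116)]:
    r=cv2.resize(g[y:y+h,x:x+w],None,fx=4,fy=4,interpolation=2); _,b=cv2.threshold(r,0,255,8)
    # right half of disc against bench is weak; report
    c=max(cv2.findContours(b,0,1)[0],key=cv2.contourArea); e=cv2.fitEllipse(c); print(n,e)
print("cup top",onz("top",T(1,433,137),.116), "side-tri",tri(T(1,433,137),S(1,403,378)))
print("cup edge L/R",onz("top",T(1,378,137),.116),onz("top",T(1,488,137),.116))
for p in[(300,151),(402,214)]: print("lug",[onz("top",T(1,*p),z)[:2] for z in(.007,.034)])
print("mill bottom circle c",onz("top",T(0,130,152),.02),[onz("top",T(0,*p),.0) [:2]for p in[(9,152),(248,152),(130,34),(130,271)]])
print("rim c",onz("top",T(0,160,140),.14),[onz("top",T(0,*p),.14)[:2] for p in[(67,140),(253,140),(160,48),(160,230)]])
print("bail ends",[onz("top",T(0,*p),.204)[:2] for p in[(159,68),(172,212)]])
print("stand plate corners",[onz("top",T(2,*p),.01)[:2] for p in[(562,18),(760,2),(778,192),(580,212)]])
print("bolt",[onz("top",T(2,*p),.01)[:2] for p in[(586,40),(738,23),(752,177)]], "post foot",onz("top",T(2,678,127),.01))
print("hook",[onz("top",T(2,*p),.19)[:2] for p in[(597,93),(601,262)]],"tip",onz("top",T(2,601,279),.21))
print("tri tip",tri(T(2,601,279),S(2,778,345)),"tri root",tri(T(2,598,93),S(2,633,293)))
print("cams",ray("top",(0,0))[0],ray("side",(0,0))[0])
E
```

```text
cuptop ((56.954734802246094, 43.2674446105957), (87.23726654052734, 111.1974105834961), 127.24015045166016)
cup top [ 0.5953 -0.271   0.116 ] side-tri (array([ 0.5966, -0.2713,  0.1132]), np.float64(0.002517895624788197))
cup edge L/R [ 0.5949 -0.2433  0.116 ] [ 0.5957 -0.2989  0.116 ]
lug [array([ 0.5971, -0.2342]), array([ 0.5947, -0.2267])]
lug [array([ 0.5632, -0.2909]), array([ 0.5616, -0.282 ])]
mill bottom circle c [ 0.5547 -0.0244  0.02  ] [array([0.5548, 0.0403]), array([ 0.5565, -0.0909]), array([ 0.6207, -0.0255]), array([ 0.4906, -0.0266])]
rim c [ 0.5546 -0.0287  0.14  ] [array([0.554 , 0.0158]), array([ 0.5552, -0.0733]), array([ 0.5988, -0.0284]), array([ 0.5116, -0.0291])]
bail ends [array([ 0.5832, -0.0218]), array([ 0.519 , -0.0281])]
stand plate corners [array([0.6542, 0.3531]), array([0.6641, 0.2439]), array([0.56  , 0.2316]), array([0.5477, 0.34  ])]
bolt [array([0.6422, 0.3394]), array([0.6524, 0.2557]), array([0.568, 0.246])] post foot [0.5948 0.2873 0.01  ]
hook [array([0.5943, 0.2878]), array([0.5173, 0.2839])] tip [0.5094 0.2788 0.21  ]
tri tip (array([0.5108, 0.2819, 0.2007]), np.float64(0.00315529717293721)) tri root (array([0.5957, 0.2901, 0.1797]), np.float64(0.0007702984985593628))
cams [0.5009 0.0644 1.091 ] [0.0763 0.7702 1.1491]
```

```bash
cat >> h.py <<'E'
def go(x,y,z,psi):
    """print tool-axis shift and turn about tool y from the measured pose to TCP x,y,z and yaw psi (tool down)"""
    from scipy.spatial.transform import Rotation as R
    o=bot.get_obs(); A=R.from_euler("xyz",o["tcp_rot"],degrees=True); B=R.from_euler("xyz",[-90,0,psi],degrees=True)
    print("t",o["time"],"pos",o["ee_pos"].round(4),"rot",o["tcp_rot"].round(2),"q6",o["q"].round(1)[5],"F",o["wrist_force"].round(1),"open",round(o["opening"],4))
    print("shift",A.inv().apply(np.array([x,y,z])-o["ee_pos"]).round(4),"turn",(A.inv()*B).as_rotvec().round(4))
E
python3 -m crank '-.168 0 .245 0 .12 0;-.336 0 .489 0 .26 0;-.336 0 .489 0 .26 0;-.336 0 .489 0 .26 0;-.336 0 .489 0 .26 0;-.336 0 .489 0 .26 0;-.336 0 .489 0 .26 0;-.336 0 .489 0 .26 0'
python3 -c "
from h import *
go(.533,-.028,.242,-84.4)"
```

```text
time: 1.05
ee_pos: [0.4222, -0.1865, 0.2425]
tcp_rot: [-90.0, -0.0, -84.3]
wrist_force: [1.1, -0.9, 0.7]
opening: 0.0851
t 1.05 pos [ 0.4222 -0.1865  0.2425] rot [-8.997e+01 -2.000e-02 -8.435e+01] q6 150.5 F [ 1.1 -0.9  0.7] open 0.0851
shift [-0.1468  0.0005  0.1259] turn [-0.0006  0.0009  0.0004]
```

```bash
python3 -m crank '-.147 0 .126 0 0 0;-.147 0 .126 0 0 0;-.147 0 .126 0 0 0;-.147 0 .126 0 0 0;-.147 0 .126 0 0 0;-.147 0 .126 0 0 0'
python3 - <<'E'
from h import *
go(.533,-.028,.188,-84.4)
t=vision.camera("top");s=vision.camera("side")
c=px("top",[.553,-.026,.2])[0];d=px("side",[.553,-.026,.2])[0]
save("m2.png",np.hstack([crop(t,c,80,110,5),crop(s,d,80,110,5)]))
E
```

```text
time: 1.65
ee_pos: [0.5325, -0.0288, 0.2418]
tcp_rot: [-90.1, -0.0, -84.2]
wrist_force: [-0.1, -0.6, -0.5]
opening: 0.0856
t 1.65 pos [ 0.5325 -0.0288  0.2418] rot [-90.06  -0.   -84.21] q6 171.1 F [-0.1 -0.6 -0.5] open 0.0856
shift [-0.0008  0.0538  0.0007] turn [0.0011 0.0032 0.    ]
```

View pics/m2.png

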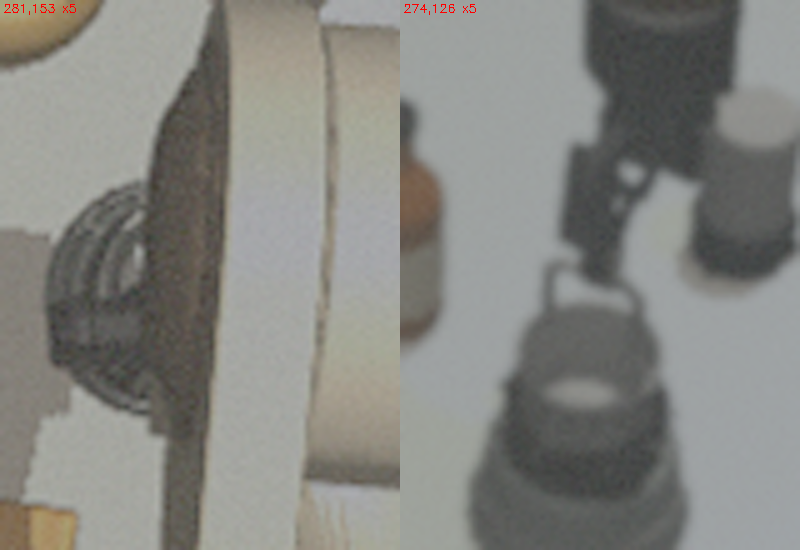

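The side view shows the open fingers above the near (right-hand) leg of the bail at (635,290), clear of it. Next I'll descend and close.

```bash
python3 -m crank '0 .02 0 0 0 0;0 .038 0 0 0 0;0 .054 0 0 0 0;0 .054 0 0 0 0'
python3 -m crank '0 0 0 0 0 0;0 0 0 0 0 0;0 0 0 0 0 0;0 0 0 0 0 0;0 0 0 0 0 0;0 0 0 0 0 0;0 0 0 0 0 0;0 0 0 0 0 0' 1 60
python3 -m crank '0 0 0 0 0 0;0 0 0 0 0 0;0 -.01 0 0 0 0;0 -.02 0 0 0 0;0 -.035 0 0 0 0;0 -.045 0 0 0 0;0 -.045 0 0 0 0'
python3 - <<'E'
from h import *
go(.483,.2555,.222,6.3)
s=vision.camera("side");t=vision.camera("top")
d=px("side",[.553,-.026,.2])[0];c=px("top",[.553,-.026,.1])[0]
save("m3.png",np.hstack([crop(t,c,80,110,5),crop(s,d,80,110,5)]))
E
```

```text
time: 2.15
ee_pos: [0.5309, -0.0309, 0.1866]
tcp_rot: [-90.2, 0.0, -84.5]
wrist_force: [-0.5, -0.5, -0.0]
opening: 0.0852
time: 2.95
ee_pos: [0.5325, -0.0295, 0.1886]
tcp_rot: [-90.0, 0.0, -84.3]
wrist_force: [-1.3, 1.5, 3.7]
opening: 0.0065
time: 3.65
ee_pos: [0.5329, -0.0297, 0.2351]
tcp_rot: [-89.9, -0.0, -84.3]
wrist_force: [-0.7, -0.4, -1.0]
opening: 0.0063
t 3.65 pos [ 0.5329 -0.0297  0.2351] rot [-8.987e+01 -3.000e-02 -8.434e+01] q6 171.2 F [-0.7 -0.4 -1. ] open 0.0063
shift [-0.2888  0.0129 -0.0216] turn [-1.500e-03 -1.582e+00  2.200e-03]
```

View pics/m3.png

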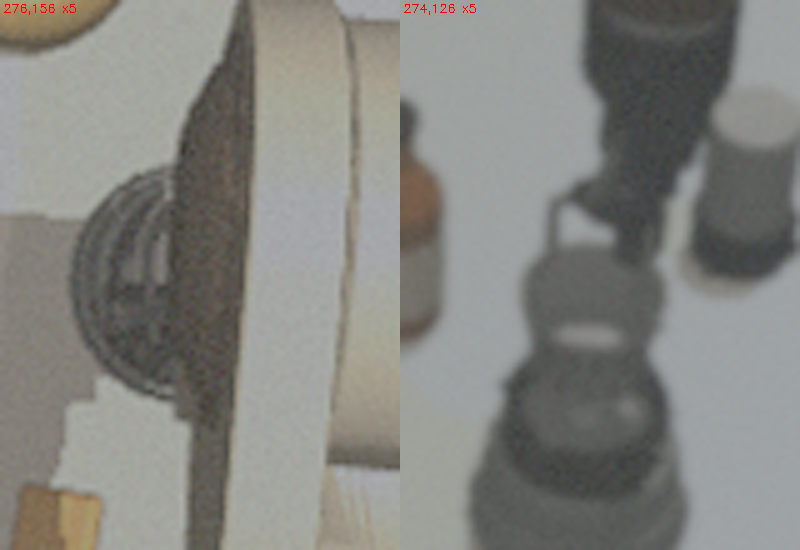

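The basket is lifted about 46 mm, held by the corner of its bail and hanging level. Next I'll turn it and carry it to the hook's open end.

```bash
python3 -m crank '-.03 0 0 0 -.14 0;-.06 0 -.005 0 -.28 0;-.1 0 -.01 0 -.42 0;-.14 0 -.015 0 -.56 0;-.18 0 -.02 0 -.7 0;-.21 0 -.022 0 -.84 0;-.23 0 -.022 0 -.98 0;-.25 0 -.022 0 -1.12 0'
python3 -c "
from h import *
go(.483,.2555,.222,6.3)"
```

```text
time: 4.55
ee_pos: [0.4852, 0.2181, 0.2324]
tcp_rot: [-90.1, 0.0, -19.8]
wrist_force: [-0.4, -0.1, -1.4]
opening: 0.0062
t 4.55 pos [0.4852 0.2181 0.2324] rot [-9.005e+01  5.000e-02 -1.978e+01] q6 134.0 F [-0.4 -0.1 -1.4] open 0.0062
shift [-0.0147  0.0104  0.0344] turn [ 0.0007 -0.4553 -0.001 ]
```

```bash
python3 -m crank '-.01 .004 .01 0 -.14 0;-.015 .01 .025 0 -.28 0;-.015 .01 .034 0 -.4 0;-.015 .01 .034 0 -.455 0;-.015 .01 .034 0 -.455 0;-.015 .01 .034 0 -.455 0'
python3 - <<'E'
from h import *
go(.5375,.2616,.222,6.3)
s=vision.camera("side");t=vision.camera("top")
d=px("side",[.52,.28,.2])[0];c=px("top",[.52,.28,.2])[0]
save("m4.png",np.hstack([crop(t,c,80,110,5),crop(s,d,80,110,5)]))
E
```

```text
time: 5.15
ee_pos: [0.4833, 0.2539, 0.2227]
tcp_rot: [-90.0, 0.0, 5.8]
wrist_force: [0.4, 0.1, -1.9]
opening: 0.0054
t 5.15 pos [0.4833 0.2539 0.2227] rot [-9.002e+01  5.000e-02  5.790e+00] q6 111.9 F [ 0.4  0.1 -1.9] open 0.0054
shift [0.0547 0.0007 0.0022] turn [ 0.0004 -0.0089 -0.0008]
```

View pics/m4.png

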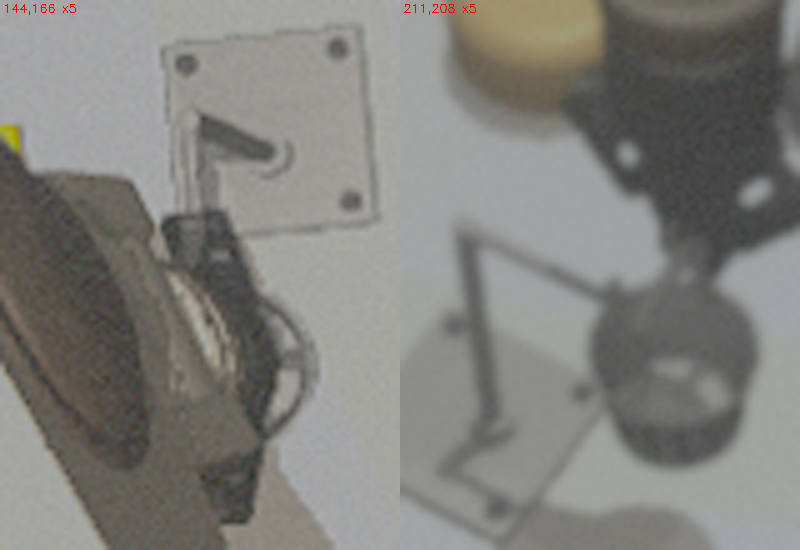

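```bash
python3 - <<'E'
from h import *
o=bot.get_obs();p=o["ee_pos"];a=np.radians(o["tcp_rot"][2])
X=np.array([np.cos(a),np.sin(a),0]);Y=np.array([-np.sin(a),np.cos(a),0]);c=p+.020*Y; zb=p[2]+.0115-.12
print(c,zb)
s=vision.camera("side").copy();D=(211,208)
a=crop(s,(211+60,208+55),120,110,6)
x0,y0=211,208
def dr(P,col):
    q=((px("side",P)-[x0,y0]+.5)*6).astype(np.int32); cv2.polylines(a,[q],False,col,1)
th=np.linspace(0,2*np.pi,40)
for r,z in((.042,.06),(.033,0)): dr([np.r_[(c+r*(np.cos(t)*X+np.sin(t)*Y))[:2],zb+z] for t in th],(255,0,0))
dr([np.r_[(c+y*Y)[:2],zb+z] for y,z in((-.027,.06),(-.027,.112),(-.02,.12),(.02,.12),(.027,.112),(.027,.06))],(0,255,0))
h=np.array([.595,.288,.19]);u=np.array([np.cos(.11),np.sin(.11),0])
dr([h,h-.08*u,h-.085*u+[0,0,.02]],(255,255,0))
save("m5.png",a)
E
```

```text
[0.48134761 0.27372553 0.22308523] 0.11458523418634617
```

View pics/m5.png

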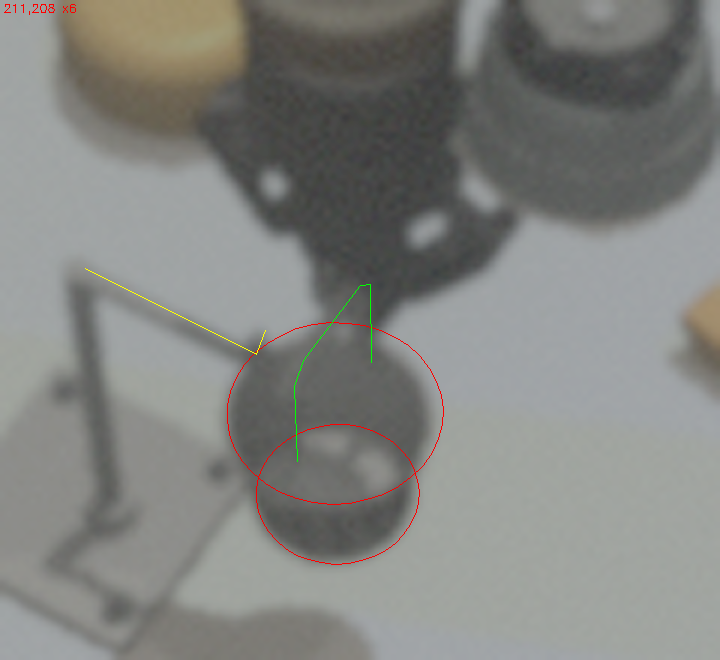

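Overlay against picture: the basket is upright and within about 1 px of where it should be, and the hook tip (262,345) is beside it at the predicted place. Next I'll slide it over the hook.

```bash
python3 -m crank '.012 0 0 0 0 0;.024 0 .001 0 0 0;.036 0 .001 0 0 0;.048 0 .002 0 0 0;.055 0 .002 0 0 0;.055 0 .002 0 0 0;.055 0 .002 0 0 0'
python3 - <<'E'
from h import *
go(.5375,.2616,.187,6.3)
s=vision.camera("side")
t=vision.camera("top")
d=px("side",[.54,.28,.2])[0];c=px("top",[.54,.28,.2])[0]
save("m6.png",np.hstack([crop(t,c,80,110,5),crop(s,d,80,110,5)]))
E
```

```text
time: 6.0
ee_pos: [0.538, 0.2616, 0.2231]
tcp_rot: [-90.0, 0.0, 5.9]
wrist_force: [-0.4, -0.5, -1.5]
opening: 0.0061
t 6.0 pos [0.538  0.2616 0.2231] rot [-9.001e+01  3.000e-02  5.880e+00] q6 110.1 F [-0.4 -0.5 -1.5] open 0.0061
shift [-0.0005  0.0361  0.0001] turn [ 0.0001 -0.0073 -0.0004]
```

View pics/m6.png

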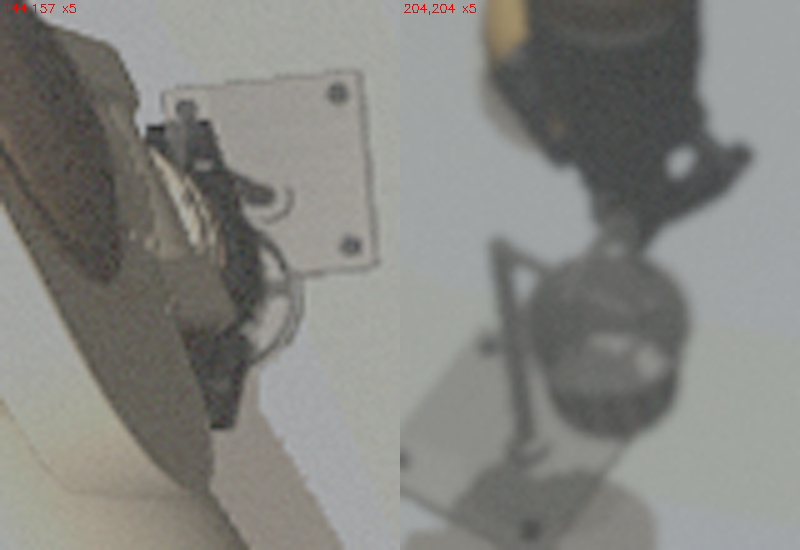

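The hook bar runs through the bail's opening, with no contact force. Next I'll lower it.

```bash
python3 -m crank '0 .01 0 0 0 0;0 .02 0 0 0 0;0 .03 0 0 0 0;0 .03 0 0 0 0;0 .034 0 0 0 0;0 .034 0 0 0 0'
python3 -m crank '0 .003 0 0 0 0;0 .003 0 0 0 0'
python3 -m crank '0 .003 0 0 0 0;0 .003 0 0 0 0'
```

```text
time: 6.7
ee_pos: [0.5379, 0.2617, 0.189]
tcp_rot: [-90.0, 0.0, 5.9]
wrist_force: [-0.3, 0.4, -1.4]
opening: 0.0058
time: 6.9
ee_pos: [0.5381, 0.2618, 0.1863]
tcp_rot: [-90.0, -0.0, 5.9]
wrist_force: [-0.4, -0.1, -2.2]
opening: 0.0059
time: 7.1
ee_pos: [0.5384, 0.2619, 0.1854]
tcp_rot: [-89.9, -0.2, 5.9]
wrist_force: [-2.0, -1.4, 9.1]
opening: 0.0063
```

```bash
python3 -m crank '0 -.001 0 0 0 0;0 -.001 0 0 0 0;0 -.001 0 0 0 0;0 -.001 0 0 0 0' 0.5 20
python3 -m crank '0 -.001 0 0 0 0;0 -.02 0 0 0 0;0 -.04 0 0 0 0;0 -.065 0 0 0 0;0 -.09 0 0 0 0;0 -.09 0 0 0 0'
python3 -m crank '0 0 -.05 0 0 0;-.05 0 -.1 0 0 0;-.05 0 -.15 0 0 0;-.05 0 -.2 0 0 0;-.05 0 -.23 0 0 0;-.05 0 -.23 0 0 0' -1
python3 - <<'E'
from h import *
go(.5953,-.271,.25,-70)
s=vision.camera("side");t=vision.camera("top")
d=px("side",[.55,.28,.16])[0];c=px("top",[.56,.28,.1])[0];m=px("top",[.5555,-.0265,.09])[0]
A=np.hstack([crop(t,c,66,60,6),crop(s,d,66,60,6)])
B=crop(t,m,66,40,6)
k=px("top",[.595,-.265,.05])[0]
save("m7.png",np.vstack([A,np.hstack([B,crop(t,k,66,40,6)])]))
E
```

```text
time: 7.5
ee_pos: [0.5379, 0.2617, 0.1841]
tcp_rot: [-90.0, 0.0, 5.9]
wrist_force: [-0.8, -1.0, 0.5]
opening: 0.0215
time: 8.1
ee_pos: [0.5386, 0.262, 0.278]
tcp_rot: [-89.9, -0.3, 5.9]
wrist_force: [-0.9, 0.5, 0.4]
opening: 0.0214
time: 8.7
ee_pos: [0.5117, 0.0234, 0.2739]
tcp_rot: [-90.1, 0.0, 5.6]
wrist_force: [0.4, -0.0, -0.3]
opening: 0.0853
t 8.7 pos [0.5117 0.0234 0.2739] rot [-9.006e+01  1.000e-02  5.610e+00] q6 87.0 F [ 0.4 -0.  -0.3] open 0.0853
shift [ 0.0544  0.0242 -0.3011] turn [1.0000e-03 1.3196e+00 5.0000e-04]
```

View pics/m7.png

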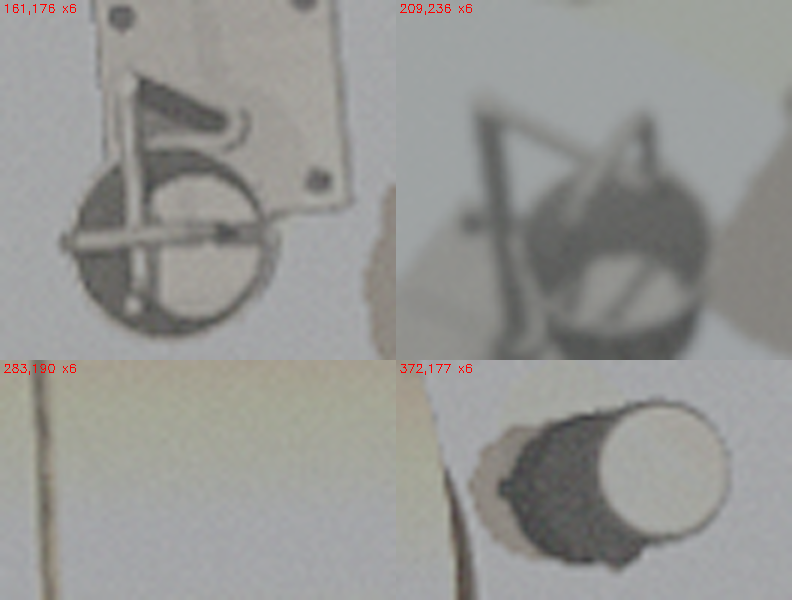

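The basket hangs by its bail across the hook bar, centred to within a few mm and about 60 mm from the post, with the fingers clear. Cup lug tips show at (503,487) and (618,566) in the crop. Next I'll move over the cup, which also clears the view of the mill.

```bash
python3 -m crank '.01 0 -.05 0 0 0;.02 0 -.1 0 0 0;.03 0 -.15 0 0 0;.04 .02 -.2 0 0 0;.05 .04 -.25 0 0 0;.056 .06 -.301 0 0 0;.056 .08 -.301 0 0 0;.056 .08 -.301 0 0 0'
python3 - <<'E'
from h import *
def T(x,y): return (372+(x-396)/6-.4,177+(y-360)/6-.4)
print("top",onz("top",T(664,470),.116),"lugs",[onz("top",T(*p),.007)[:2] for p in((501,487),(618,568))])
go(.596,-.271,.068,5.6)
t=vision.camera("top");m=px("top",[.5555,-.0265,.09])[0]
save("m8.png",crop(t,m,66,60,11)); print(m)
E
```

```text
time: 9.6
ee_pos: [0.5981, -0.2661, 0.1887]
tcp_rot: [-89.8, 0.4, 5.8]
wrist_force: [0.2, 0.4, -0.2]
opening: 0.0856
top [ 0.59548805 -0.2712104   0.116     ] lugs [array([ 0.5971289 , -0.23278315]), array([ 0.56072602, -0.28694505])]
t 9.6 pos [ 0.5981 -0.2661  0.1887] rot [-89.8    0.36   5.85] q6 60.2 F [ 0.2  0.4 -0.2] open 0.0856
shift [-0.0018  0.1207 -0.0051] turn [-0.0036  0.0043 -0.0063]
[316.77067657 210.32670329]
```

View pics/m8.png

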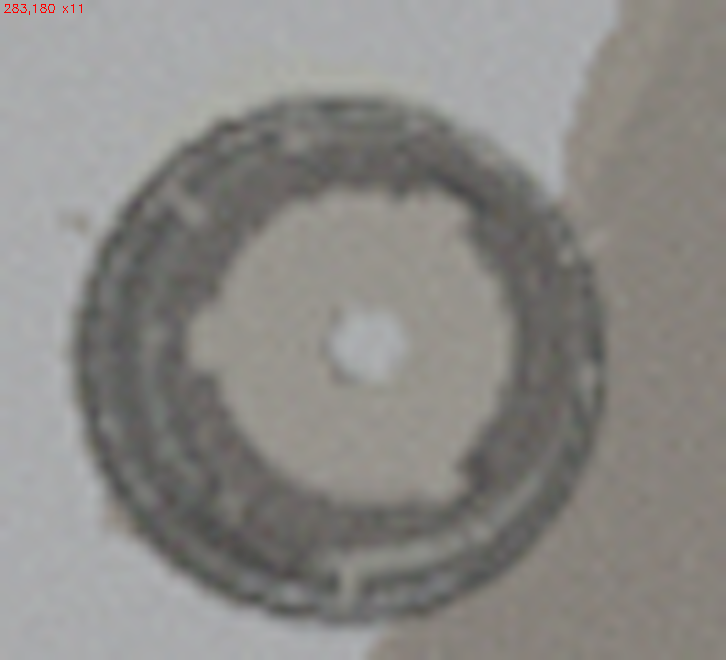

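Mill from above: the flange bore is centred near (365,345). Its gaps are at (200,345), (455,205) and (455,490), and the long pulse marks at (185,205) and (350,580) are about 34° clockwise of two of them.

```bash
python3 - <<'E'
from h import *
from scipy.optimize import least_squares
t=vision.camera("top")
g=cv2.GaussianBlur(cv2.cvtColor(t,cv2.COLOR_RGB2GRAY),(3,3),0)[180:240,283:349]
g=cv2.resize(g,None,fx=11,fy=11,interpolation=2)
w=lambda x,y:onz("top",(283+x/11-.45,180+y/11-.45),.0985)[:2]
_,b=cv2.threshold(g[170:520,170:540],0,255,cv2.THRESH_OTSU)
c=max(cv2.findContours(b,0,1)[0],key=cv2.contourArea)[:,0]+170
P=np.array([w(*p) for p in c[::3]])
f=lambda s:np.hypot(*(P-s[:2]).T)-s[2]
s=least_squares(f,[.555,-.026,.036],loss="soft_l1",f_scale=.0005).x;print("bore",s)
r=np.hypot(*(P-s[:2]).T);a=np.degrees(np.arctan2(*(P-s[:2]).T[::-1]))
for lo in range(-180,180,15):
    m=(a>=lo)&(a<lo+15)
    if m.any(): print(lo,r[m].mean().round(4),r[m].max().round(4),end=" | ")
m=r>s[2]+.0022
ph=np.angle(np.exp(3j*np.radians(a[m])).mean())/3
print("\ngap phase mod120",np.degrees(ph), np.sort(a[m]).round(0))
# outer collar edge
for q in[(200,345),(455,205),(455,490)]: d=w(*q)-s[:2];print(np.hypot(*d),np.degrees(np.arctan2(d[1],d[0])))
E
```

```text
bore [ 0.55379091 -0.02195142  0.03421198]
-180 0.0353 0.0357 | -165 0.0374 0.0396 | -150 0.0368 0.0396 | -135 0.0333 0.0337 | -120 0.0336 0.0338 | -105 0.0339 0.0341 | -90 0.0341 0.0343 | -75 0.0336 0.0339 | -60 0.0331 0.0336 | -45 0.0367 0.0385 | -30 0.0363 0.0382 | -15 0.0342 0.0345 | 0 0.0344 0.0346 | 15 0.0342 0.0348 | 30 0.034 0.0347 | 45 0.0339 0.034 | 60 0.0337 0.0344 | 75 0.0374 0.0384 | 90 0.0364 0.0383 | 105 0.0329 0.033 | 120 0.033 0.0331 | 135 0.0333 0.0336 | 150 0.034 0.0343 | 165 0.0345 0.035 | 
gap phase mod120 -30.781983468095785 [-158. -157. -156. -156. -155. -154. -153. -152. -151. -150. -149. -148.
 -146. -145. -145. -144. -143. -143.  -39.  -39.  -38.  -37.  -36.  -35.
  -33.  -32.  -31.  -30.  -29.  -28.  -27.  -26.  -25.  -24.  -23.  -22.
   79.   80.   81.   83.   84.   85.   86.   87.   88.   89.   90.   91.
   92.   93.   94.   95.   96.   97.   98.]
0.03624004233305183 91.17343820704257
0.038394470614327 -33.90986357523449
0.03947419270487229 -146.35133855913833
```

```bash
python3 - <<'E'
from h import *
from scipy.ndimage import map_coordinates
from scipy.optimize import least_squares
g=np.mean([cv2.cvtColor(vision.camera("top"),7).astype(float) for _ in range(6)],0)
np.save("mtop.npy",g)
g=cv2.GaussianBlur(g,(0,0),.6)
th=np.radians(np.arange(0,360,3))
def edges(c,z,R,w,sgn):
    rr=np.arange(R-w,R+w,.0003);pts=[]
    for t in th:
        P=[[c[0]+r*np.cos(t),c[1]+r*np.sin(t),z] for r in rr]
        q=px("top",P);v=map_coordinates(g,[q[:,1],q[:,0]],order=1);d=np.gradient(v)*sgn
        i=d.argmax();pts.append([*P[i][:2],d[i]])
    return np.array(pts)
def fit(c,z,R,w,sgn,name):
    for _ in range(3):
        E=edges(c,z,R,w,sgn)
        s=least_squares(lambda s:np.hypot(*(E[:,:2]-s[:2]).T)-s[2],[*c,R],loss="soft_l1",f_scale=.0006).x;c=s[:2]
    res=np.abs(np.hypot(*(E[:,:2]-s[:2]).T)-s[2]);print(name,s.round(4),"median res",np.median(res).round(5))
c=(.5545,-.025)
fit(c,.0,.066,.006,1,"housing bottom z0");fit(c,.02,.066,.006,1,"housing z.02")
for sgn in(1,-1): fit(c,.1,.0475,.005,sgn,f"collar outer {sgn}"); fit(c,.1,.0415,.004,sgn,f"collar bore {sgn}")
fit(c,.0985,.036,.004,-1,"flange")
# polar profile on collar top, brightness by radius
for r in np.arange(.03,.07,.002):
    q=px("top",[[c[0]+r*np.cos(t),c[1]+r*np.sin(t),.1] for t in th]);v=map_coordinates(g,[q[:,1],q[:,0]],order=1)
    print(round(r,3),v.reshape(12,10).mean(1).round().astype(int))
E
```

```text
housing bottom z0 [ 0.5546 -0.0257  0.0666] median res 0.00058
housing z.02 [ 0.5537 -0.0241  0.0654] median res 0.00054
collar outer 1 [ 0.5576 -0.0266  0.0493] median res 0.00196
collar bore 1 [ 0.5549 -0.0258  0.0448] median res 0.00055
collar outer -1 [ 0.5502 -0.0201  0.0486] median res 0.00226
collar bore -1 [ 0.5543 -0.0271  0.0381] median res 0.00053
flange [ 0.5538 -0.0219  0.0345] median res 0.00096
0.03 [103 104 104 104 104 104 104  96  90  86  88 101]
0.032 [ 98 102 103 104 103 101 102  82  72  70  74  95]
0.034 [ 84  94  99 100  97  94  97  67  58  56  64  83]
0.036 [65 79 90 91 82 81 87 60 55 53 57 69]
0.038 [56 64 77 80 66 67 73 57 55 54 52 55]
0.04 [53 58 68 72 58 59 62 53 54 53 49 49]
0.042 [54 57 61 65 57 57 56 52 53 53 50 50]
0.044 [56 57 57 58 57 57 57 56 55 54 53 54]
0.046 [62 60 57 55 56 57 67 63 57 57 58 59]
0.048 [67 63 59 56 55 59 78 68 58 58 66 66]
0.05 [68 63 60 61 56 62 78 64 57 60 76 75]
0.052 [68 61 57 63 55 62 68 55 57 69 90 86]
0.054 [ 71  61  52  57  50  57  58  52  66  80 104 103]
0.056 [ 85  63  51  52  46  53  57  56  76  86 109 119]
0.058 [104  66  54  50  46  58  58  66  83  86 108 128]
0.06 [121  76  57  54  51  64  60  77  85  85 105 130]
0.062 [129  97  59  58  55  65  66  83  85  85 103 131]
0.064 [130 118  68  57  53  68  77  85  85  85 100 131]
0.066 [131 128  90  58  55  87  84  85  85  85  99 131]
0.068 [131 131 113  78  72 111  87  85  85  85  98 130]
0.07 [131 131 125 106  99 126  87  85  85  85  97 131]
```

```bash
python3 - <<'E'
from h import *
from scipy.ndimage import map_coordinates
from scipy.signal import find_peaks
g=np.load("mtop.npy");c=(.5548,-.0257)
a=np.arange(-180,180,1.);t=np.radians(a)
for r in(.0425,.044,.0455,.047):
    q=px("top",np.c_[c[0]+r*np.cos(t),c[1]+r*np.sin(t),0*t+.101]);v=map_coordinates(g,[q[:,1],q[:,0]],order=1)
    p,k=find_peaks(v,prominence=4);print(r,[(int(a[i]),round(v[i]),round(pr)) for i,pr in zip(p,k["prominences"])])
E
```

```text
0.0425 [(-172, 57, 5), (-123, 55, 4), (-81, 58, 8), (9, 56, 6), (32, 59, 5), (90, 83, 31), (120, 61, 5), (157, 60, 6)]
0.044 [(-81, 59, 6), (9, 59, 7), (62, 58, 4), (99, 65, 11), (120, 63, 8), (158, 60, 6)]
0.0455 [(-142, 65, 8), (-129, 65, 5), (-101, 65, 10), (-66, 67, 13), (-59, 59, 5), (-48, 61, 5), (-29, 64, 8), (0, 64, 6), (22, 66, 12), (57, 61, 5), (102, 61, 7), (119, 61, 7), (138, 59, 4)]
0.047 [(-168, 78, 7), (-158, 75, 4), (-151, 76, 6), (-140, 73, 6), (-131, 73, 4), (-100, 75, 24), (-73, 60, 6), (-66, 80, 31), (-48, 73, 11), (-30, 79, 23), (-19, 61, 4), (-8, 65, 5), (23, 79, 25), (56, 68, 11), (89, 59, 7), (102, 57, 6), (138, 63, 12)]
```

```bash
python3 - <<'E'
from h import *
from scipy.ndimage import map_coordinates
im=cv2.imread("pics/m7.png",0).astype(float)[360:,396:]
def S(q): return map_coordinates(im,[(q[:,1]-177+.5)*6-.5,(q[:,0]-372+.5)*6-.5],order=1)
a=np.arange(50,261,3.);t=np.radians(a)
for c in((.5955,-.2712),(.5965,-.2712)):
  for z,r in((.009,.037),(.009,.0385),(.009,.040)):
    v=S(px("top",np.c_[c[0]+r*np.cos(t),c[1]+r*np.sin(t),0*t+z])).round().astype(int)
    print(c,r); print(" ".join(f"{int(x)}:{y}" for x,y in zip(a,v)))
E
```

```text
(0.5955, -0.2712) 0.037
50:125 53:121 56:121 59:125 62:125 65:124 68:126 71:124 74:121 77:120 80:110 83:84 86:75 89:86 92:78 95:91 98:113 101:127 104:126 107:124 110:131 113:134 116:130 119:129 122:129 125:128 128:132 131:132 134:134 137:136 140:127 143:128 146:136 149:147 152:156 155:164 158:166 161:165 164:161 167:161 170:162 173:166 176:167 179:165 182:166 185:167 188:166 191:167 194:159 197:140 200:118 203:99 206:93 209:90 212:87 215:92 218:93 221:92 224:114 227:116 230:102 233:93 236:103 239:127 242:152 245:165 248:168 251:165 254:166 257:165 260:163
(0.5955, -0.2712) 0.0385
50:130 53:126 56:128 59:127 62:129 65:130 68:130 71:128 74:131 77:130 80:117 83:88 86:72 89:78 92:76 95:100 98:127 101:139 104:136 107:133 110:135 113:140 116:139 119:137 122:135 125:136 128:137 131:136 134:139 137:139 140:134 143:141 146:151 149:161 152:164 155:169 158:170 161:166 164:166 167:168 170:168 173:169 176:169 179:166 182:168 185:169 188:168 191:170 194:165 197:152 200:132 203:118 206:119 209:122 212:123 215:127 218:121 221:132 224:149 227:151 230:131 233:110 236:99 239:116 242:144 245:164 248:166
[... 1605 characters left out ...]
03 215:108 218:104 221:118 224:137 227:131 230:112 233:99 236:106 239:130 242:157 245:165 248:166 251:165 254:164 257:162 260:163
(0.5965, -0.2712) 0.04
50:127 53:129 56:129 59:130 62:128 65:127 68:131 71:135 74:133 77:134 80:128 83:116 86:97 89:91 92:92 95:103 98:126 101:137 104:138 107:135 110:137 113:140 116:140 119:138 122:137 125:136 128:139 131:135 134:137 137:140 140:139 143:142 146:153 149:163 152:166 155:168 158:169 161:165 164:167 167:169 170:168 173:168 176:167 179:165 182:167 185:168 188:167 191:170 194:166 197:153 200:136 203:126 206:132 209:138 212:137 215:140 218:137 221:154 224:167 227:157 230:136 233:108 236:102 239:121 242:150 245:164 248:166 251:166 254:164 257:163 260:163
```

The cup's lugs are at about 90° and 210°, and the mill's gaps at 90°, 210° and −30°, so almost no turn is needed to drop it in. Mill axis is at (0.5548, −0.0257). Next I'll grasp the cup.

```bash
python3 -c "
from h import *
go(.5965,-.2712,.068,5.6)"
python3 -m crank '-.001 .03 -.005 0 0 0;-.001 .06 -.005 0 0 0;-.001 .09 -.005 0 0 0;-.001 .12 -.005 0 0 0;-.001 .12 -.005 0 0 0'
python3 -c "
from h import *
go(.5965,-.2712,.068,5.6)"
```

```text
t 10.0 pos [ 0.599  -0.2649  0.1957] rot [-90.05  -0.1    5.98] q6 60.2 F [-0.7  0.6 -0.6] open 0.0853
shift [-0.0034  0.1277 -0.0058] turn [0.0009 0.0066 0.0018]
time: 10.5
ee_pos: [0.5961, -0.2696, 0.0704]
tcp_rot: [-89.8, 0.3, 5.9]
wrist_force: [-0.2, 1.4, -0.3]
opening: 0.0856
t 10.5 pos [ 0.5961 -0.2696  0.0704] rot [-89.82   0.3    5.93] q6 59.7 F [-0.2  1.4 -0.3] open 0.0856
shift [ 0.0002  0.0024 -0.0016] turn [-0.0031  0.0057 -0.0053]
```

```bash
python3 -m crank '0 .002 -.0015 0 .006 0;0 .002 -.0015 0 .006 0;0 .002 -.0015 0 .006 0'
python3 -m crank '0 0 0 0 0 0;0 0 0 0 0 0;0 0 0 0 0 0;0 0 0 0 0 0;0 0 0 0 0 0;0 0 0 0 0 0' 1 80
python3 -m crank '0 -.01 0 0 0 0;0 -.03 0 0 0 0;0 -.06 0 0 0 0;0 -.09 0 0 0 0;0 -.12 0 0 0 0;0 -.12 0 0 0 0;0 -.12 0 0 0 0'
python3 -c "
from h import *
go(.5548,-.0257,.19,5.6)"
```

```text
time: 10.8
ee_pos: [0.5991, -0.2728, 0.0744]
tcp_rot: [-90.1, -0.1, 5.6]
wrist_force: [0.2, 0.1, -0.1]
opening: 0.0853
time: 11.4
ee_pos: [0.5982, -0.2727, 0.0736]
tcp_rot: [-90.0, -0.0, 5.5]
wrist_force: [-2.9, -0.3, 6.5]
opening: 0.0596
time: 12.1
ee_pos: [0.5984, -0.2725, 0.1922]
tcp_rot: [-90.0, -0.0, 5.6]
wrist_force: [-0.1, -0.5, -4.0]
opening: 0.0593
t 12.1 pos [ 0.5984 -0.2725  0.1922] rot [-9.001e+01 -2.000e-02  5.560e+00] q6 60.0 F [-0.1 -0.5 -4. ] open 0.0593
shift [-0.0195  0.0022  0.2498] turn [ 0.0002 -0.0007  0.0004]
```

```bash
python3 -m crank '-.003 0 .04 0 0 0;-.007 0 .085 0 0 0;-.01 0 .13 0 0 0;-.014 0 .175 0 0 0;-.0175 0 .22 0 0 0;-.0195 0 .245 0 0 0;-.0195 0 .2485 0 0 0;-.0195 0 .2485 0 0 0'
python3 -m crank '0 0 0 0 0 0;0 0 0 0 0 0'
python3 - <<'E'
from h import *
go(.5548,-.0272,.178,5.6)
s=vision.camera("side");d=px("side",[.555,-.026,.13])[0]
save("m9.png",crop(s,d,66,80,7));print(d)
# cup axis from side: silhouette edges at z levels
o=bot.get_obs()["ee_pos"]
E
```

```text
time: 12.9
ee_pos: [0.5541, -0.0264, 0.1908]
tcp_rot: [-90.0, 0.1, 5.6]
wrist_force: [-0.1, -0.1, -3.7]
opening: 0.0595
time: 13.1
ee_pos: [0.5547, -0.028, 0.1916]
tcp_rot: [-90.0, 0.1, 5.5]
wrist_force: [-0.4, -0.8, -4.1]
opening: 0.0598
t 13.1 pos [ 0.5547 -0.028   0.1916] rot [-9.00e+01  5.00e-02  5.48e+00] q6 81.6 F [-0.4 -0.8 -4.1] open 0.0598
shift [0.0002 0.0136 0.0008] turn [ 0.0001 -0.0021 -0.0009]
[312.13550271 198.59626378]
```

View pics/m9.png

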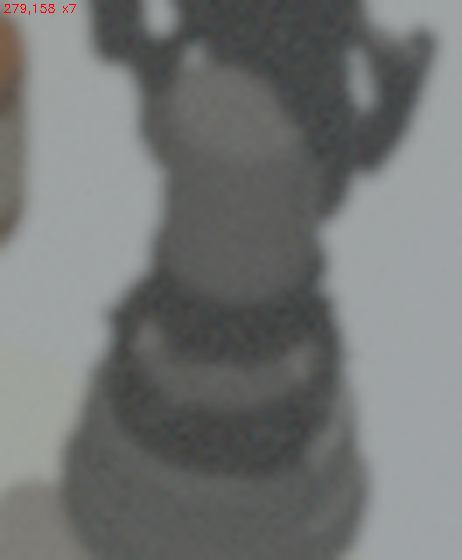

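The cup is upright in the gripper just above the collar. In the crop the foot spans about x 155–325 near row 275, the collar about 112–338 near row 330, and the housing about 65–368. I'll compare these with the predicted axis.

```bash
python3 - <<'E'
from h import *
for n,P,r in(("foot",[.5547,-.028+.0015,.13],.034),("cyl",[.5547,-.0265,.17],.0305),("collar",[.5548,-.0257,.09],.0475),("housing",[.5548,-.0257,0.01],.066)):
    th=np.linspace(0,6.28,60);q=px("side",[[P[0]+r*np.cos(t),P[1]+r*np.sin(t),P[2]] for t in th])
    print(n,((q[:,0].min()+.5-279)*7).round(),((q[:,0].max()+.5-279)*7).round(),"row",((px("side",P)[0,1]+.5-158)*7).round())
g=np.mean([cv2.cvtColor(vision.camera("side"),7).astype(float) for _ in range(6)],0)
g=cv2.GaussianBlur(g,(0,0),.7)
for row in(190,200,235,240,275,280,330,340,400,480):
    v=g[158+row//7,279:345];d=np.gradient(v);i=np.argsort(-abs(d))[:8]
    print(row,sorted([(int(x*7+3),round(d[x],1)) for x in i]))
E
```

```text
foot 151.0 323.0 row 287.0
cyl 163.0 322.0 row 218.0
collar 112.0 348.0 row 355.0
housing 63.0 377.0 row 480.0
190 [(24, np.float64(16.0)), (31, np.float64(14.8)), (157, np.float64(-18.8)), (164, np.float64(-19.7)), (171, np.float64(-12.7)), (339, np.float64(15.3)), (346, np.float64(22.8)), (353, np.float64(20.4))]
200 [(24, np.float64(16.8)), (31, np.float64(15.3)), (157, np.float64(-19.0)), (164, np.float64(-19.6)), (171, np.float64(-12.4)), (339, np.float64(18.2)), (346, np.float64(22.0)), (353, np.float64(17.4))]
235 [(3, np.float64(16.2)), (10, np.float64(17.9)), (17, np.float64(17.4)), (150, np.float64(-19.9)), (157, np.float64(-18.6)), (311, np.float64(13.9)), (318, np.float64(19.2)), (325, np.float64(17.2))]
240 [(3, np.float64(16.7)), (10, np.float64(16.0)), (143, np.float64(-16.2)), (150, np.float64(-21.1)), (157, np.float64(-17.1)), (311, np.float64(12.8)), (318, np.float64(20.0)), (325, np.float64(19.0))]
275 [(129, np.float64(-13.0)), (136, np.float64(-17.3)), (143, np.float64(-18.2)), (150, np.float64(-14.6)), (318, np.float64(18.7)), (325, np.float64(23.1)), (332, np.f
[... 370 characters left out ...]
64(17.5)), (339, np.float64(24.2)), (346, np.float64(20.7)), (353, np.float64(11.4))]
340 [(94, np.float64(-8.4)), (101, np.float64(-17.4)), (108, np.float64(-23.8)), (115, np.float64(-20.1)), (332, np.float64(15.3)), (339, np.float64(23.9)), (346, np.float64(22.0)), (353, np.float64(12.9))]
400 [(73, np.float64(-12.8)), (80, np.float64(-19.0)), (87, np.float64(-17.8)), (94, np.float64(-10.9)), (339, np.float64(11.1)), (346, np.float64(12.7)), (353, np.float64(15.3)), (360, np.float64(13.9))]
480 [(52, np.float64(-10.9)), (59, np.float64(-16.6)), (66, np.float64(-14.6)), (73, np.float64(-6.9)), (360, np.float64(13.0)), (367, np.float64(18.2)), (374, np.float64(16.0)), (381, np.float64(8.7))]
```

```bash
python3 -m crank '.0008 .008 .001 0 0 0;.0008 .014 .001 0 0 0;.0008 .014 .001 0 0 0'
python3 -m crank '0 .002 0 0 0 0;0 .004 0 0 0 0;0 .004 0 0 0 0'
python3 -m crank '0 .002 0 0 0 0;0 .003 0 0 0 0;0 .003 0 0 0 0'
python3 -c "
from h import *
go(.5555,-.0270,.16,5.6)"
```

```text
time: 13.75
ee_pos: [0.5549, -0.0258, 0.1767]
tcp_rot: [-90.0, 0.1, 5.6]
wrist_force: [-0.1, -0.3, -3.4]
opening: 0.0596
time: 14.05
ee_pos: [0.5554, -0.0259, 0.1741]
tcp_rot: [-90.0, 0.0, 5.6]
wrist_force: [0.1, -0.3, -5.1]
opening: 0.0594
time: 14.35
ee_pos: [0.5553, -0.0259, 0.1711]
tcp_rot: [-90.0, 0.0, 5.6]
wrist_force: [0.8, 0.7, -4.5]
opening: 0.0593
t 14.35 pos [ 0.5553 -0.0259  0.1711] rot [-9.00e+01  1.00e-02  5.56e+00] q6 81.8 F [ 0.8  0.7 -4.5] open 0.0593
shift [ 0.0001  0.0111 -0.0011] turn [-0.     -0.0008 -0.0002]
```

```bash
python3 -m crank '0 .002 -.0005 0 0 0;0 .002 -.0005 0 0 0'
python3 -m crank '0 .002 0 0 0 0;0 .002 0 0 0 0'
python3 -m crank '0 .002 0 0 0 0;0 .002 0 0 0 0'
python3 -m crank '0 .001 0 0 0 0;0 .001 0 0 0 0'
```

```text
time: 14.55
ee_pos: [0.5554, -0.0265, 0.169]
tcp_rot: [-90.0, 0.0, 5.6]
wrist_force: [0.1, -0.2, -3.6]
opening: 0.0592
time: 14.75
ee_pos: [0.5554, -0.0264, 0.167]
tcp_rot: [-90.0, 0.0, 5.6]
wrist_force: [-0.4, -0.7, -3.3]
opening: 0.0595
time: 14.95
ee_pos: [0.5554, -0.0264, 0.165]
tcp_rot: [-90.0, 0.0, 5.6]
wrist_force: [-0.2, -0.6, -3.9]
opening: 0.0591
time: 15.15
ee_pos: [0.5554, -0.0264, 0.1642]
tcp_rot: [-90.0, 0.0, 5.6]
wrist_force: [-0.1, 0.9, -4.1]
opening: 0.0592
```

No contact, and the lugs are already below the flange top, so they're passing through the gaps. I'll carry on down to the seat.

```bash
python3 -m crank '0 .002 0 0 0 0;0 .004 0 0 0 0;0 .006 0 0 0 0;0 .006 0 0 0 0'
python3 -m crank '0 .0015 0 0 0 0;0 .003 0 0 0 0;0 .003 0 0 0 0'
python3 -m crank '0 .001 0 0 0 0;0 .001 0 0 0 0'
python3 -m crank '0 .001 0 0 0 0;0 .001 0 0 0 0'
```

```text
time: 15.55
ee_pos: [0.5553, -0.0264, 0.1578]
tcp_rot: [-90.0, 0.0, 5.6]
wrist_force: [-0.0, 0.7, -3.7]
opening: 0.0594
time: 15.85
ee_pos: [0.5554, -0.0264, 0.155]
tcp_rot: [-90.0, 0.0, 5.6]
wrist_force: [0.2, -0.1, -3.7]
opening: 0.0594
time: 16.05
ee_pos: [0.5554, -0.0264, 0.1542]
tcp_rot: [-90.0, 0.0, 5.6]
wrist_force: [-0.4, -0.3, -3.9]
opening: 0.0594
time: 16.25
ee_pos: [0.5555, -0.0264, 0.1537]
tcp_rot: [-90.0, -0.0, 5.6]
wrist_force: [-0.6, -0.2, -0.5]
opening: 0.0593
```

Seated: the load transfers at TCP z 0.1537, as predicted. Now the clockwise twist, in steps, watching force and moment.

```bash
T="python3 -c \"
from workcell import bot
o=bot.get_obs();print('yaw',o['tcp_rot'].round(2),'M',o['torque'].round(3),'F',o['wrist_force'].round(1))\""
python3 -m crank '0 0 0 0 .05 0;0 0 0 0 .1 0;0 0 0 0 .1 0' | sed -n 2p; eval $T
python3 -m crank '0 0 0 0 .05 0;0 0 0 0 .1 0;0 0 0 0 .1 0'| sed -n 2p; eval $T
python3 -m crank '0 0 0 0 .05 0;0 0 0 0 .1 0;0 0 0 0 .1 0'| sed -n 2p; eval $T
```

```text
ee_pos: [0.5557, -0.0263, 0.1536]
ee_pos: [0.5556, -0.0264, 0.1536]
ee_pos: [0.5555, -0.0264, 0.1536]  File "<string>", line 1
    from workcell import bot o=bot.get_obs();print('yaw',o['tcp_rot'].round(2),'M',o['torque'].round(3),'F',o['wrist_force'].round(1))
IndentationError: unexpected indent
  File "<string>", line 1
    from workcell import bot o=bot.get_obs();print('yaw',o['tcp_rot'].round(2),'M',o['torque'].round(3),'F',o['wrist_force'].round(1))
IndentationError: unexpected indent
  File "<string>", line 1
    from workcell import bot o=bot.get_obs();print('yaw',o['tcp_rot'].round(2),'M',o['torque'].round(3),'F',o['wrist_force'].round(1))
IndentationError: unexpected indent
```

```bash
cat > st.py <<'E'
from workcell import bot
o=bot.get_obs();print('yaw',o['tcp_rot'].round(2),'M',o['torque'].round(3),'F',o['wrist_force'].round(1),'q6',o['q'][5].round(1))
E
python3 st.py
python3 -m crank '0 0 0 0 .05 0;0 0 0 0 .1 0;0 0 0 0 .1 0' | sed -n 2p; python3 st.py
python3 -m crank '0 0 0 0 .05 0;0 0 0 0 .1 0;0 0 0 0 .1 0'| sed -n 2p; python3 st.py
```

```text
yaw [-9.000e+01 -2.000e-02 -1.154e+01] M [0.093 0.349 0.161] F [-1.   0.2  1.5] q6 98.8
ee_pos: [0.5554, -0.0264, 0.1536]
yaw [-9.000e+01 -1.000e-02 -1.724e+01] M [0.05  0.487 0.105] F [-2.1  0.5  3.3] q6 104.5
ee_pos: [0.5553, -0.0264, 0.1536]
yaw [-90.    -0.   -22.96] M [0.091 0.763 0.147] F [-3.4  0.3  4.6] q6 110.2
```

```bash
python3 -m crank '0 0 0 0 .05 0;0 0 0 0 .1 0;0 0 0 0 .1 0' | sed -n 2p; python3 st.py
python3 -m crank '0 0 0 0 0 0;0 0 0 0 0 0;0 0 0 0 0 0'; python3 st.py
python3 - <<'E'
from h import *
s=vision.camera("side");t=vision.camera("top")
d=px("side",[.555,-.026,.13])[0];e=px("side",[.54,.28,.15])[0];c=px("top",[.55,.28,.15])[0]
A=crop(s,d,66,80,7);B=np.vstack([crop(s,e,46,40,7),crop(t,c,46,40,7)])
save("m10.png",np.hstack([A,B]))
E
```

```text
ee_pos: [0.5553, -0.0263, 0.1536]
yaw [-90.     0.   -28.67] M [0.084 0.951 0.172] F [-4.1  1.1  4.3] q6 116.0
time: 18.35
ee_pos: [0.5553, -0.0264, 0.1536]
tcp_rot: [-90.0, 0.0, -28.6]
wrist_force: [-4.3, 0.7, 5.5]
opening: 0.0594
yaw [-90.     0.   -28.62] M [0.092 1.045 0.197] F [-4.3  0.7  5.5] q6 115.9
```

View pics/m10.png

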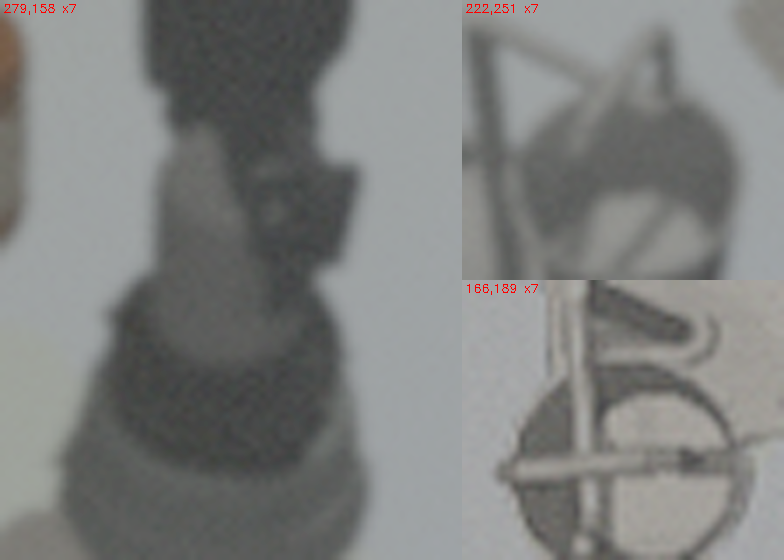

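The cup is seated in the collar and still gripped, and the basket still hangs with its bail across the hook. Torque about vertical is 0.17–0.20 N·m, which fits the spring at half turn. I'm handing in.

```bash
python3 -c "
from workcell import bot
bot.job_done();print(bot.get_obs()['time'])"; python3 st.py
```

```text
the job is handed in; nothing more can be done
the job is handed in; nothing more can be done
the job is handed in; nothing more can be done
```

The job is handed in: the basket hangs on the hook, and the cup is seated and held at the pulse mark. It took about 18.5 s of robot time.

- **Basket:** I lifted it by one corner of its bail and lowered it onto the grey stand's hook, about 60 mm from the post. In the last pictures, top and side, the bail lies across the bar within a few mm of centre, with the fingers well clear.
- **Cup:** the lugs passed the gaps without contact. The cup landed at the predicted seat height, with the load coming off the gripper at tool height 0.1537 m.
- **Twist:** I turned it clockwise 34.2° (0.60 rad) by tool yaw, which puts the ring at about 0.52. The turning-back moment was 0.17–0.20 N·m, close to the stated 0.17 at half turn. No catch was felt, and I kept an 80 N grip at hand-in.

**Limits and disagreements:**
- I could not see the ring angle itself or whether the mill was running. The pulse position rests on the yaw turned, lug and gap angles good to about 2°, and the moment.
- The bright area inside the mill bore gave a centre about 4 mm off in y, because of a shadow. I used the housing and collar circles instead.
- The two cameras differed by about 1.4 mm on where the cup stood over the mill, and I split the difference.
- While holding, the side force on the wrist reached about 4 N and the moment about 1 N·m.

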